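Wedge the low end of a surface plate until the level reads true

ROBOT

A 7-joint arm with a two-finger parallel gripper is mounted at the origin on a cart in front of the work surface, level with it; the furniture and walls round the work are solid. World frame = base frame: x ahead of the robot, y to its left, z up, the work surface at z = 0. Lengths are in m, angles in rad, forces in N, time in s.
With the tool pointing down it reaches from about 0.4 to 0.875 m from the base axis. Payload 19.3 kg.
Tool frame: the origin (TCP) lies at the centre of the arm's flange, where the gripper is bolted on; the fingertips stand 173 mm ahead of it and the grasp point (between the pads) lies 155 mm ahead of it; z points along the fingers, y is the line along which they close (so a half turn about z gives the same grasp; the last joint's range is limited). The gripper opens to 85 mm and grips with 20 to 120 N. Pads are 22 mm wide; open, the fingers measure 114 mm over their backs; the gripper's body (76 mm by 85 mm) begins 54 mm behind the grasp point. The pads swing forward as they close: fully open they stand 13 mm farther back than shut.
Start: joints at [-1.378, 0.521, -0.036, 1.599, 0.021, 1.021, -0.113], TCP at [0.162, 0.604, 0.405] pointing down, gripper open.
Joint ranges: [-2.91, 2.91], [-0.3, 2.13], [-1.5, 1.42], [0.17, 2.43], [-1.26, 4.41], [0.16, 1.93], [-2.52, 2.52]. Speed limits (rad/s): [1.89, 1.89, 2.39, 2.39, 3.01, 3.01, 3.01].

INTERFACE

Orientations are given as a rotation vector (axis times angle).
In Python, from rig import env, imaging gives the robot as it stands.
- The arm moves only by the tool apply_moves, never from a script. Its argument "rows" is text: rows parted by semicolons, each of 5 numbers parted by spaces: the shift along the world's x, y, z in mm, then the turn about the world's z in degrees, then the closure, from 0 (fully open) to 1 (shut). A call has 1 to 20 rows; each row shifts and turns the commanded pose from where the row before left it; what a row does not reach is not made up. A row lasts 1/12 s, in which the tool goes at most 41.7 mm and 7.16 degrees, less where a joint would pass 70% of its speed; a pose out of reach is approached as far as the arm can. A call is refused whole if a number of a shift passes 41.7 or a number of a turn 7.16, either way. A call with a gripper value outside its range is refused whole. The fingers move at their own pace and stop on an object; "newtons" is the grip in N (left out, the last holds). Time passes only in rows, so rows that do not move let the fingers close. It gives the time, the measured TCP pose, the force, the opening and the grip force at its end, in the units of the state.
- env.get_state(): the state, without advancing time (a new reading comes with each control period).
- imaging.camera(name): name is "side" or "top" or "wrist"; returns the picture (400x640x3 uint8, red, green, blue); there is no depth.
- imaging.camera_model(name): a dict with "fx", "fy", "cx", "cy" (pixels), "world_to_cam" (4x4, takes a point from world to camera coordinates). Camera axes: x right, y up, looking along -z (the intrinsics and any distortion apply to the point x, -y, -z); pixel columns grow to the right and rows downward; lengths in m; the calibration is good to about 2 mm. A picture is of the moment at which its call begins: read the wrist's pose just before it. camera_model takes no time and is no camera call; for the wrist camera it gives the pose at the moment of the call.
- env.sign_off(): hands the job in; it is judged then, once.
The state is a dict: "clock": time; "qpos": joint angles; "dq": joint speeds; "joint_torque": joint torques, N m; "ee_pos": TCP position; "ee_rot": TCP orientation; "contact_force": force on the tool from outside, world axes, zero at the start; "ft_torque": the same for the moment, N m; "width": opening from 0.0 (shut) to 1.0 (fully open); "gripper_force": force on a finger pad.
Only numpy, scipy, OpenCV 4.12 (cv2) and the standard library are available. Lean on these libraries where they do the work, as an engineer would, in place of code of your own. Each camera call takes 0.05 s, during which the arm holds its last target. There are 200 camera calls.

TASK

The small surface plate stands low at its right-hand end, seen from the robot, where it rests on a single domed steel foot. Set the spirit level lengthways on the middle of the plate and let go of it; then push the thin end of the wooden wedge in under that foot until the bubble comes to rest between the two inner lines, and leave the wedge there carrying the foot. Do not shove the plate out of its place, and leave the other things on the table where they are.

Things in the scene. Friction and masses are not known exactly. Their poses are not given: they have to be found in the camera images.
- plate: Grey cast surface plate, ground steel top, 200 (its x) x 130 (its y) x 26 mm, 1.6 kg, loose on three feet. Origin: under its centre, 16 mm below the casting's underside and 42 mm below the top face. +x points to the low end (right). Rubber pads at x = -75, y = +-45 mm grip the table; one steel foot under the +x end. Lifting pins stick out 12 mm from the middles of the long sides.
- plate_top (a point): Centre of the plate's top face, 42 mm above plate's origin (same axes: x along the plate to the low end, z up out of the face).
- foot_tip (a point): Lowest point of the domed steel foot, on the plate's long centre line, 78 mm from its centre, 22 mm in from the edge of the low end. It is too short by an unknown 3 to 7.5 mm. Its underside is part of a ball of 25 mm radius, smooth; it rests on the table with about 9 N. Pushing the wedge under it takes 4 to 12 N.
- level: Spirit level of dark steel, 130 mm long (its x), 28 mm wide, 41 mm high, 0.35 kg, standing on its flat base on the table. Origin: centre of its underside. The body is 26 to 28 mm wide and 28 mm high; the yellow-green vial lies along x on top of its middle between two end blocks.
- bubble (a joint): Bubble's position in the vial along the level's +x (m): 0 = centred, stops at +-0.016. The pale bubble (16 mm long as seen) runs to the higher end, about 1.2 mm per milliradian of tilt, and settles in about 1.5 s. Black lines ring the vial 10.7 and 16 mm each side of its middle: the bubble stands clear between the inner two when within about 2 mm of centre.
- wedge: Plain hardwood wedge lying on its flat underside, 125 mm long (its x), 28 mm wide, 30 g; thickness rises evenly from 1.5 mm at the thin end (+x) to 14.5 mm at the thick end (-x). Origin: centre of its underside. Let go of, it may spring back a little and the foot sink 0.5 mm.
- wedge_tip (a point): Middle of the lower edge of the wedge's thin end, 62.5 mm ahead of its origin.
- tape_measure: Bystander: pocket tape measure, 65 x 80 x 32 mm, origin under its centre.
- driver_red: Bystander: red-handled screwdriver lying down, 210 mm long, 29 mm thick, origin under its centre.
- angle_iron: Bystander: short piece of slotted angle, 160 x 35 x 35 mm, origin under its centre.

How it is judged:
By the outcome, as a careful person would: the job done as asked, in the order asked, and still so for the second after the job is handed in, with the robot touching nothing.
It also fails if it takes over 64 s, if anything falls off the work surface, if the arm or the gripper's body presses on something with over 40 N, if the wrist force passes 120 N, or if a joint passes its speed limit or range.

## Working session

There is one attempt and no reset: what is moved stays moved. The work goes in short steps, Python scripts to look and compute and a tool call to move; the robot and the scene stay as the last step left them, time stands still between calls to the robot, and variables do not carry over. Pictures are saved under pics/ and viewed, at most 10 in all, crops included, and the job is handed in when it is done.

Besides the shell and the picture viewer there is one more tool, called after "Call:" in YAML: its name, and indented under it one key for each argument. apply_moves: Moves the arm, as the interface text tells. Its arguments: {"type":"object","properties":{"rows":{"type":"string"},"newtons":{"type":"number"}},"required":["rows"]}

```bash
mkdir -p pics
cat > h.py <<'E'
import numpy as np, cv2
from rig import env, imaging
def snap(n,f):
    m=imaging.camera_model(n); im=imaging.camera(n); cv2.imwrite('pics/'+f+'.png',im[:,:,::-1]); np.savez('pics/'+f,**{k:m[k] for k in('fx','fy','cx','cy','world_to_cam')}); return im
def ray(m,u,v):
    T=np.linalg.inv(m['world_to_cam']); d=np.array([(u-m['cx'])/m['fx'],-(v-m['cy'])/m['fy'],-1]); return T[:3,3],T[:3,:3]@d
def onz(m,u,v,z):
    o,d=ray(m,u,v); return o+d*(z-o[2])/d[2]
def proj(m,p):
    c=m['world_to_cam']@np.append(p,1); return m['cx']+m['fx']*c[0]/-c[2], m['cy']-m['fy']*c[1]/-c[2]
E
python3 - <<'E'
from h import *
a=snap('top','top0');b=snap('side','side0')
print(imaging.camera_model('top'),imaging.camera_model('side'));print(env.get_state())
E
```

```text
{'fx': 363.02030256478895, 'fy': 363.02030256478895, 'cx': 317.1333618066326, 'cy': 203.1917109668391, 'world_to_cam': array([[-0.02434623, -0.99967186, -0.00796505, -0.24517983],
       [ 0.98371585, -0.02537532,  0.17793038, -0.50884276],
       [-0.17807411, -0.00350341,  0.98401084, -0.82581235],
       [ 0.        ,  0.        ,  0.        ,  1.        ]])} {'fx': 371.10145342963824, 'fy': 371.10145342963824, 'cx': 313.962766420608, 'cy': 199.8274201904063, 'world_to_cam': array([[-0.9769354 , -0.2129888 ,  0.01526386,  0.42983236],
       [ 0.10964587, -0.43901446,  0.89176459, -0.21506751],
       [-0.18323482,  0.87287002,  0.45224211, -0.59164095],
       [ 0.        ,  0.        ,  0.        ,  1.        ]])}
{'clock': 0.1, 'qpos': array([-1.37818782,  0.52198973, -0.03632596,  1.5999445 ,  0.02120885,
        1.02111475, -0.112795  ]), 'dq': array([ 8.32747813e-04, -1.73346889e-03,  5.56228282e-04, -1.08358942e-03,
        6.18339139e-04, -1.27339360e-05, -2.86695992e-04]), 'joint_torque': array([ 2.78962441e-03, -9.28489280e+01,  1.98312499e+00, -3.70529580e+01,
        1.80404854e-02,  5.18459128e-03, -5.33487230e-05]), 'ee_pos': array([0.16236161, 0.60341496, 0.40416353]), 'ee_rot': array([-4.11628370e-01, -3.11445117e+00,  1.68001368e-03]), 'contact_force': array([-0.83923946,  0.54666597, -0.42383773]), 'ft_torque': array([-0.02471182,  0.01195865,  0.00133686]), 'gripper_force': 0.0, 'width': 0.998891050330619}
```

View pics/top0.png

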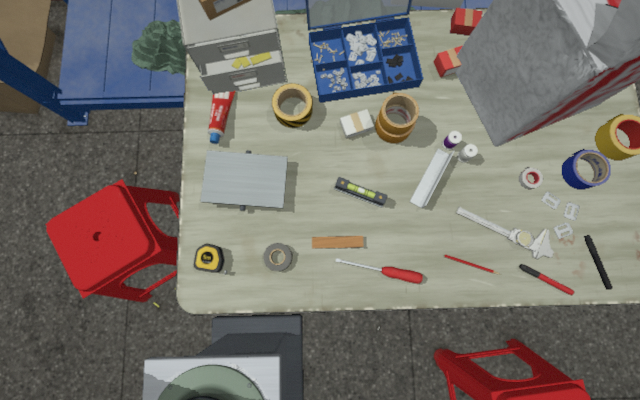

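View pics/side0.png

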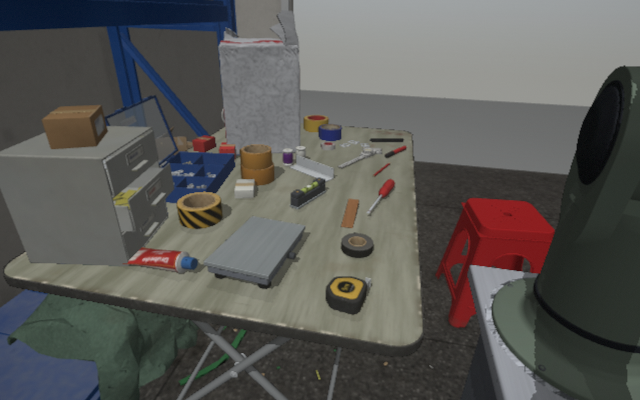

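The top view shows the plate at (245,180), with its low end to the right. The level is at (360,192), the wedge at (338,242) and the tape at (208,258). Next I'll zoom in and measure the outlines.

```bash
cat > meas.py <<'E'
from h import *
top=cv2.imread('pics/top0.png'); M=dict(np.load('pics/top0.npz')); S=dict(np.load('pics/side0.npz'))
sd=cv2.imread('pics/side0.png')
def comp(mask,u,v):
    n,l,s,c=cv2.connectedComponentsWithStats(mask.astype(np.uint8)); k=l[v,u]; return (l==k).astype(np.uint8),s[k]
def rect(m):
    c=max(cv2.findContours(m,0,2)[0],key=cv2.contourArea); return cv2.boxPoints(cv2.minAreaRect(c))
hsv=cv2.cvtColor(top,cv2.COLOR_BGR2HSV)
print('px plate',top[170,240],'wedge',top[242,338],'level',top[185,345],top[198,376],'table',top[215,320])
w,s=comp((hsv[:,:,0]<20)&(hsv[:,:,1]>110),338,242); print('wedge',s,rect(w))
for p in rect(w): print(onz(M,*p,0.007).round(4))
g=cv2.cvtColor(top,cv2.COLOR_BGR2GRAY)
b=cv2.morphologyEx((g<75).astype(np.uint8),3,np.ones((5,5)))
l,s=comp(b,345,186); print('level',s,rect(l))
for p in rect(l): print(onz(M,*p,0.028).round(4))
p_,s=comp((top[:,:,0].astype(int)-top[:,:,2]>-2)&(g>100),240,170); print('plate',s,rect(p_))
for p in rect(p_): print(onz(M,*p,0.039).round(4))
A=cv2.resize(top[140:280,190:400],None,fx=3.6,fy=3.6,interpolation=2)
B=cv2.resize(sd[170:290,200:400],None,fx=3.78,fy=3.78,interpolation=2)[:, :756]
cv2.imwrite('pics/zt.png',A);cv2.imwrite('pics/zs.png',B)
E
python3 meas.py
```

```text
px plate [173 174 166] wedge [ 87 131 173] level [97 92 86] [97 93 87] table [151 169 167]
wedge [313 236  50  12 531] [[312.71448 237.00815]
 [361.96002 235.60114]
 [362.26837 246.39233]
 [313.02283 247.79935]]
[ 0.4251 -0.2448  0.007 ]
[ 0.4255 -0.366   0.007 ]
[ 0.3991 -0.3656  0.007 ]
[ 0.3986 -0.245   0.007 ]
level [     0      0    640    400 194296] [[ 50.   0.]
 [639.   0.]
 [639. 399.]
 [ 50. 399.]]
[1.0896 0.4596 0.028 ]
[ 1.0401 -1.1395  0.028 ]
[ 0.047  -0.9591  0.028 ]
[0.0755 0.3511 0.028 ]
plate [ 201  151   86   57 4236] [[200.50586 201.42352]
 [204.55292 148.81177]
 [287.14114 155.1647 ]
 [283.0941  207.77646]]
[0.5152 0.0245 0.039 ]
[0.6482 0.0188 0.039 ]
[ 0.6262 -0.1866  0.039 ]
[ 0.4945 -0.1756  0.039 ]
```

View pics/zt.png

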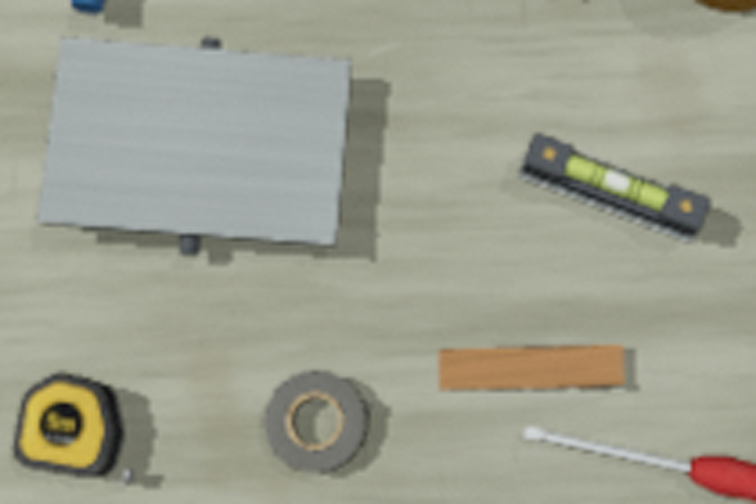

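View pics/zs.png

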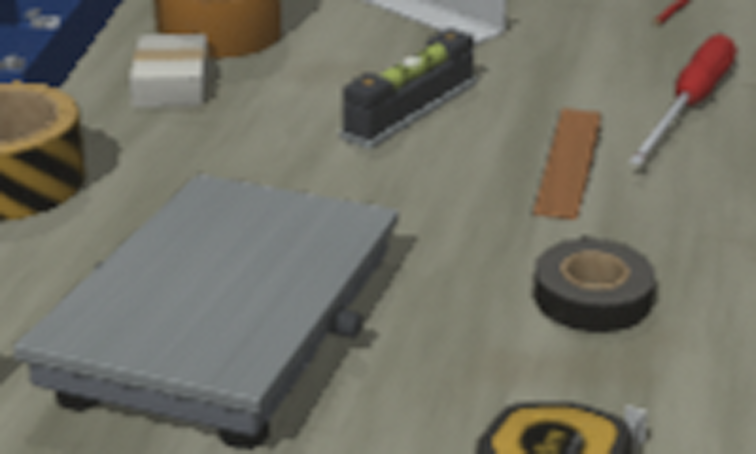

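In the zooms, the wedge's shadow falls at its right end, so the thick end is to the right and the thin end points left toward the plate. The level's screws are at crop (549,153) and (685,205). The plate corners are at (64,38), (351,59), (335,244) and (38,222).

Run:
```python
from h import *
M=dict(np.load('pics/top0.npz'))
f=lambda u,v,z:onz(M,u/3.6+190-.36,v/3.6+140-.36,z)[:2]
c=[f(64,38,.043),f(351,59,.036),f(335,244,.036),f(38,222,.043)]
hi=(c[0]+c[3])/2; lo=(c[1]+c[2])/2; C=(hi+lo)/2; d=(lo-hi);print('plate',np.array(c).round(4),'C',C.round(4),'len',np.hypot(*d),'ax',np.degrees(np.arctan2(d[1],d[0])), 'foot',(C+78e-3*d/np.hypot(*d)).round(4))
s=(c[1]+c[0])/2-(c[2]+c[3])/2; print('side dir',np.degrees(np.arctan2(s[1],s[0])),np.hypot(*s))
a,b=f(549,153,.041),f(685,205,.041); e=b-a; print('level',((a+b)/2).round(4),np.hypot(*e),np.degrees(np.arctan2(e[1],e[0])))
w=[f(440,349,.0015),f(624,345,.0145),f(624,388,.0145),f(440,391,.0015)]
t=(w[0]+w[3])/2;k=(w[1]+w[2])/2;e=t-k
print('wedge tip',t.round(4),'back',k.round(4),np.hypot(*e),np.degrees(np.arctan2(e[1],e[0])))
```

```text
plate [[ 0.643   0.0102]
 [ 0.6249 -0.1863]
 [ 0.4959 -0.1743]
 [ 0.5147  0.0239]] C [ 0.5696 -0.0816] len 0.19822648038222646 ax -95.34594290268363 foot [ 0.5624 -0.1593]
side dir -5.691555652116149 0.12932682967441986
level [ 0.5346 -0.3648] 0.09752917129346891 -113.03345322259072
wedge tip [ 0.4123 -0.2423] back [ 0.4106 -0.367 ] 0.12468524634757301 89.23017215880697
```

Call:
apply_moves:
  rows: "20.6 -34.6 0 -7 0;20.6 -34.6 0 -7 0;20.6 -34.6 0 -7 0;20.6 -34.6 0 -7 0;20.6 -34.6 0 -7 0;20.6 -34.6 0 -7 0;20.6 -34.6 0 -7 0;20.6 -34.6 0 -7 0;20.6 -34.6 0 -7 0;20.6 -34.6 0 -7 0;20.6 -34.6 0 -7 0;20.6 -34.6 0 -7 0;20.6 -34.6 0 -7 0;20.6 -34.6 0 -7 0"

```text
clock: 1.27
ee_pos: [0.4513, 0.1172, 0.4048]
ee_rot: [-2.625, -1.725, -0.0]
contact_force: [1.7, 1.7, -0.3]
width: 0.995
gripper_force: 0.0
```

Call:
apply_moves:
  rows: "6.5 -37.3 0 0 0;6.5 -37.3 0 0 0;6.5 -37.3 0 0 0;6.5 -37.3 0 0 0;6.5 -37.3 0 0 0;6.5 -37.3 0 0 0;6.5 -37.3 0 0 0;6.5 -37.3 0 0 0;6.5 -37.3 0 0 0;6.5 -37.3 -10 0 0;6.5 -37.3 -20 0 0;6.5 -37.3 -20 0 0;6.5 -37.3 -10 0 0;0 0 0 0 0;0 0 0 0 0"

```text
clock: 2.52
ee_pos: [0.5341, -0.3657, 0.3443]
ee_rot: [-2.622, -1.728, 0.003]
contact_force: [0.3, 1.0, -0.1]
width: 1.0
gripper_force: 0.0
```

Call:
apply_moves:
  rows: "0.5 1 -30 0 0;0 0 -40 0 0;0 0 -40 0 0;0 0 -37 0 0;0 0 -20 0 0;0 0 0 0 0.3;0 0 0 0 0.6;0 0 0 0 0.8;0 0 0 0 1;0 0 0 0 1;0 0 0 0 1;0 0 0 0 1;0 0 0 0 1;0 0 0 0 1"
  newtons: 40

```text
clock: 3.68
ee_pos: [0.536, -0.3629, 0.1807]
ee_rot: [2.619, 1.732, 0.002]
contact_force: [-0.2, 2.4, 12.5]
width: 0.292
gripper_force: 39.3
```

Run:
```python
from h import *
w=snap('wrist','w1');s=snap('side','s1')
a=cv2.resize(s[140:260,250:400],None,fx=3,fy=3)
b=cv2.resize(w,(576,360))
cv2.imwrite('pics/c1.png',np.vstack([cv2.copyMakeBorder(a,0,0,0,576-a.shape[1]if a.shape[1]<576 else 0,0),b])[:600,:,::-1] if False else np.hstack([a[:360,:300],b[:, 76:576]])[:,:,::-1])
```

```text
(no output)
```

View pics/c1.png

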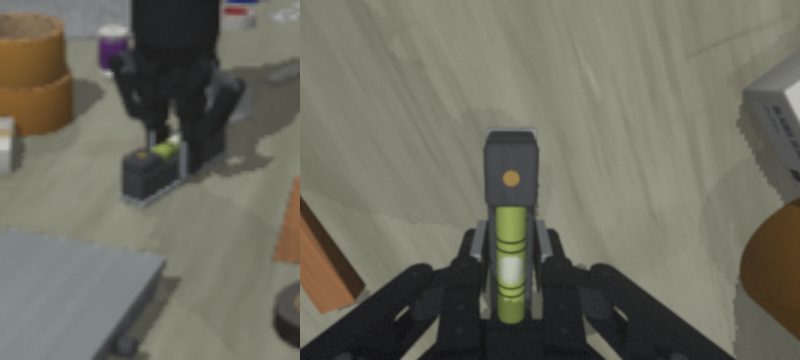

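The level is gripped near the middle of the vial. Now I'll lift it and carry it to the plate.

Call:
apply_moves:
  rows: "0 0 20 0 1;0 0 30 0 1;0 0 30 0 1;2 20 0 2.5 1;5 37 0 2.5 1;5 37 0 2.5 1;5 37 0 2.5 1;5 37 0 2.5 1;4 37 0 2.5 1;4 37 0 2.5 1;3 30 0 0 1;0.8 11 0 0 1;0 0 0 0 1;0 0 0 0 1;0 0 0 0 1"

```text
clock: 5.03
ee_pos: [0.5691, -0.0809, 0.2593]
ee_rot: [2.327, 2.109, 0.0]
contact_force: [0.1, -1.2, -2.6]
width: 0.294
gripper_force: 41.4
```

Run:
```python
from h import *
print(env.get_state()['contact_force'],env.get_state()['ee_rot'],env.get_state()['ee_pos'])
s=snap('side','s2');w=snap('wrist','w2')
a=cv2.resize(s[150:300,180:330],(400,400))
b=cv2.resize(w,(640,400))[:,120:520]
cv2.imwrite('pics/c2.png',np.hstack([a,b])[:,:,::-1])
```

```text
[ 0.0530575  -1.18432531 -2.61519249] [2.32723222e+00 2.10905020e+00 6.32791388e-05] [ 0.56911038 -0.0809126   0.25928377]
```

View pics/c2.png

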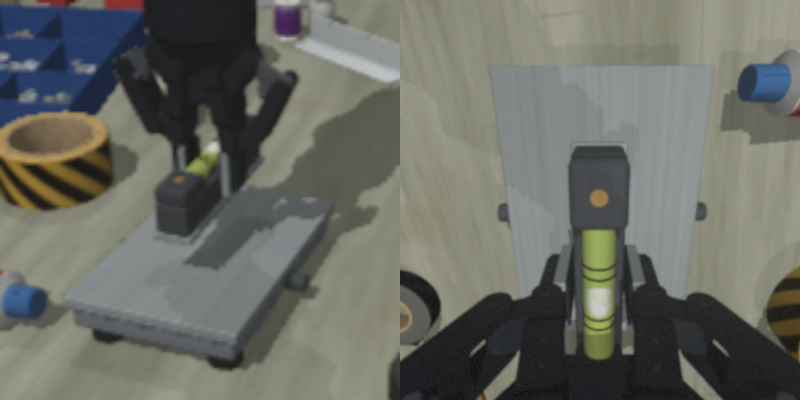

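Call:
apply_moves:
  rows: "0.5 1.5 -15 0 1;0 0 -12 0 1;0 0 -5 0 1;0 0 -2 0 1;0 0 0 0 1;0 0 -0.7 0 1;0 0 0 0 1"

```text
clock: 5.72
ee_pos: [0.5699, -0.0784, 0.2244]
ee_rot: [2.326, 2.111, 0.0]
contact_force: [0.3, -0.4, -3.4]
width: 0.298
gripper_force: 41.3
```

Call:
apply_moves:
  rows: "0 0 -0.8 0 1;0 0 0 0 1"

```text
clock: 5.88
ee_pos: [0.5698, -0.0782, 0.2235]
ee_rot: [2.326, 2.111, 0.0]
contact_force: [0.1, -0.1, -3.1]
width: 0.295
gripper_force: 41.3
```

Call:
apply_moves:
  rows: "0 0 -0.8 0 1;0 0 0 0 1"

```text
clock: 6.05
ee_pos: [0.5698, -0.0782, 0.2225]
ee_rot: [2.326, 2.111, 0.0]
contact_force: [0.1, 0.0, -3.3]
width: 0.291
gripper_force: 41.5
```

Call:
apply_moves:
  rows: "0 0 -0.8 0 1;0 0 0 0 1;0 0 0 0 1"

```text
clock: 6.3
ee_pos: [0.5698, -0.0783, 0.2219]
ee_rot: [2.327, 2.111, 0.0]
contact_force: [-0.6, -0.3, 2.8]
width: 0.294
gripper_force: 42.4
```

Call:
apply_moves:
  rows: "0 0 -0.8 0 1;0 0 0 0 1;0 0 0 0 1"

```text
clock: 6.55
ee_pos: [0.5698, -0.0786, 0.221]
ee_rot: [2.327, 2.11, 0.0]
contact_force: [-0.5, -2.1, 4.7]
width: 0.296
gripper_force: 42.6
```

Call:
apply_moves:
  rows: "0 0 0 0 0.7;0 0 0 0 0.6;0 0 0 0 0.5;0 0 0 0 0.4;0 0 0 0 0.3;0 0 0 0 0.1;0 0 0 0 0;0 0 0 0 0;0 0 15 0 0;0 0 35 0 0;0 0 40 0 0"

```text
clock: 7.47
ee_pos: [0.5691, -0.0782, 0.3105]
ee_rot: [-2.325, -2.109, 0.005]
contact_force: [1.0, 0.0, 0.1]
width: 0.997
gripper_force: 0.0
```

Call:
apply_moves:
  rows: "-14 -40 10 0.8 0;-14 -39 0 0.8 0;-14 -39 0 0.8 0;-14 -39 0 0.8 0;-14 -39 0 0.8 0;-14 -39 0 0.8 0;-14 -34 0 0 0;-14 0 0 0 0;-14 0 0 0 0;-14 0 0 0 0;-14 0 0 0 0;-5 0 0 0 0;0 0 0 0 0;0 0 0 0 0"

```text
clock: 8.63
ee_pos: [0.4119, -0.3455, 0.3206]
ee_rot: [2.236, 2.206, 0.001]
contact_force: [0.4, 0.2, 0.1]
width: 0.998
gripper_force: 0.0
```

Run:
```python
from h import *
s=snap('top','t3')
import numpy as np
w=snap('wrist','w3')
a=cv2.resize(s[140:280,190:400],None,fx=3.6,fy=3.6,interpolation=2)
cv2.imwrite('pics/c3.png',a[:,:,::-1])
```

```text
(no output)
```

View pics/c3.png

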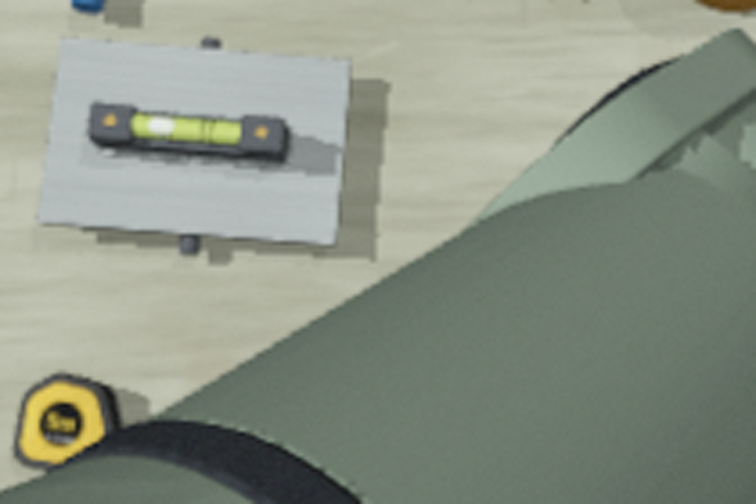

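Call:
apply_moves:
  rows: "-0.5 -6.5 -20 0 0.5;0 0 -30 0 0.5;0 0 -30 0 0.5;0 0 -30 0 0.5;0 0 -22 0 0.5;0 0 -10 0 0.5;0 0 0 0 0.5;0 0 0 0 0.5"
  newtons: 40

```text
clock: 9.4
ee_pos: [0.4112, -0.3522, 0.1788]
ee_rot: [-2.236, -2.207, 0.0]
contact_force: [-0.0, -0.2, 0.2]
width: 0.503
gripper_force: 0.0
```

Run:
```python
from h import *
M=dict(np.load('pics/top0.npz'))
f=lambda u,v,z:onz(M,u/3.6+190-.36,v/3.6+140-.36,z)[:2]
a,b=f(109,121,.082),f(261,132,.079);e=b-a;print((a+b)/2,np.hypot(*e),np.degrees(np.arctan2(e[1],e[0])))
w=snap('wrist','w4');cv2.imwrite('pics/c4.png',w[:,:,::-1])
```

```text
[ 0.56801403 -0.0820416 ] 0.09857385585588192 -95.33343666868493
```

View pics/c4.png

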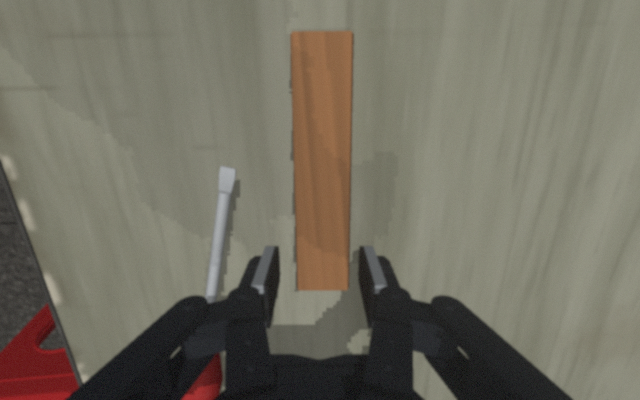

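Run:
```python
from h import *
m=dict(np.load('pics/w4.npz'))
im=cv2.cvtColor(cv2.imread('pics/w4.png'),cv2.COLOR_BGR2HSV); k=((im[:,:,0]<20)&(im[:,:,1]>110))
for r in (36,100,160,220,282):
    c=np.where(k[r,280:365])[0]+280; print(r,c.min(),c.max(),[np.hypot(*(onz(m,c.max()+1,r,z)-onz(m,c.min(),r,z))[:2]).round(5) for z in(0.0015,.0145)])
rr=np.where(k[:,322])[0]; rr=rr[rr<300]; print(rr.min(),rr.max(), [onz(m,322,rr.min(),z)[:2].round(4) for z in(.0015,.0145)],[onz(m,322,rr.max()+1,z)[:2].round(4) for z in(.0015,.0145)])
```

```text
36 291 352 [np.float64(0.02732), np.float64(0.0249)]
100 293 350 [np.float64(0.02727), np.float64(0.02486)]
160 295 349 [np.float64(0.0276), np.float64(0.02515)]
220 297 348 [np.float64(0.02797), np.float64(0.02549)]
282 298 347 [np.float64(0.02906), np.float64(0.02648)]
32 288 [array([ 0.414 , -0.2412]), array([ 0.4138, -0.2436])] [array([ 0.4127, -0.3748]), array([ 0.4127, -0.3653])]
```

Call:
apply_moves:
  rows: "1.5 0 -1 0 0.6;0 0 0 0 0.7;0 0 0 0 1;0 0 0 0 1;0 0 0 0 1;0 0 0 0 1;0 0 0 0 1"

```text
clock: 10.03
ee_pos: [0.413, -0.3522, 0.1788]
ee_rot: [2.234, 2.206, 0.001]
contact_force: [0.5, 0.9, 8.2]
width: 0.31
gripper_force: 39.0
```

Call:
apply_moves:
  rows: "0 0 10 0 1;20 7 0 -1 1;34 12 0 -1.3 1;34 12 0 -1.3 1;32 10.6 0 -1.1 1;15.6 5 0 0 1;0 0 0 0 1;0 0 -5 0 1;0 0 -4 0 1;0 0 0 0 1"
  newtons: 50

```text
clock: 10.87
ee_pos: [0.5473, -0.3059, 0.1789]
ee_rot: [2.326, 2.112, 0.001]
contact_force: [0.1, 1.2, 1.9]
width: 0.309
gripper_force: 49.5
```

Run:
```python
from h import *
s=snap('wrist','w5');t=snap('side','s5')
b=cv2.resize(s,(480,300));a=cv2.resize(t[165:290,200:320],(320,333))[:300]
cv2.imwrite('pics/c5.png',np.hstack([a,b])[:,:,::-1])
print(env.get_state()['ee_pos'],env.get_state()['contact_force'])
```

```text
[ 0.54727792 -0.30599429  0.17890261] [1.5137475  2.44755035 5.12434221]
```

View pics/c5.png

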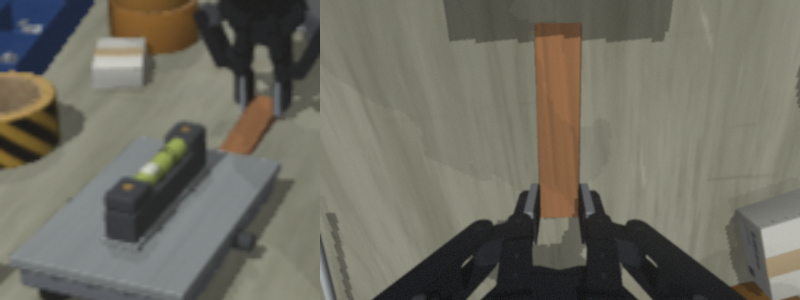

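The wedge is lined up with the plate and centred on it. I'll write a bubble tracker and start pushing.

```bash
cat > bub.py <<'E'
from h import *
from scipy.ndimage import map_coordinates as mc
import sys
def prof(cam,im=None,C=(.568,-.082),ang=-95.4,zc=.076):
    m=imaging.camera_model(cam); im=imaging.camera(cam) if im is None else im
    im=im.astype(float); u=np.array([np.cos(np.radians(ang)),np.sin(np.radians(ang)),0]); v=np.array([-u[1],u[0],0])
    t=np.arange(-45,45.5,.5)
    P=[[proj(m,np.array([*C,zc])+u*a/1e3+v*b/1e3) for a in t] for b in (-3,-1.5,0,1.5,3)]
    P=np.array(P); ch=[mc(im[:,:,c],[P[...,1],P[...,0]],order=1).mean(0) for c in range(3)]
    R,G,B=ch; g=(G-B)
    ex=np.where(np.abs(t)<=30,np.clip(B-100,0,None),0)
    return t,g,B,ex
if __name__=='__main__':
    for cam in sys.argv[1:]:
        t,g,B,ex=prof(cam); 
        print(cam,'G-B',g[::4].astype(int),'\n B',B[::4].astype(int),'t',t[::4][:2])
E
python3 bub.py side top; python3 -c "
from rig import env;print(env.get_state()['contact_force'])"
```

```text
side G-B [ 1  3  3  0 -1 -1  6 27 50 64 69 58 42 25 14 13 14 17 26 42 60 70 73 74
 74 73 71 66 60 57 57 61 67 73 75 75 75 71 62 45 20  1 -2 -2  2 10] 
 B [ 69  68  68  69  69  69  71  74  77  81  86 103 127 151 163 160 158 151
 138 118 100  88  85  86  86  85  83  79  74  71  71  74  79  84  86  86
  87  86  84  81  76  73  71  70  69  69] t [-45. -43.]
top G-B [13 13 14 13 13 13 13 14 13 13 13 14 14 13 12 13 14 14 14 14 13 13 14 14
 14 14 13 13 13 14 14 14 14 14 14 14 14 14 14 14 13 13 14 14 13 12] 
 B [110 110 109 109 109 110 110 109 110 110 109 109 109 109 109 109 108 108
 108 108 108 108 109 107 108 109 109 109 108 108 108 109 109 109 110 111
 110 111 111 111 111 112 112 111 110 110] t [-45. -43.]
[1.38647405 2.00741803 5.4009897 ]
```

Call:
apply_moves:
  rows: "0.6 6 0 0 1;0.6 6 0 0 1;0.6 6 0 0 1;0.6 6 0 0 1;0.3 3 0 0 1;0 0 0 0 1"

```text
clock: 11.57
ee_pos: [0.5504, -0.278, 0.1789]
ee_rot: [2.325, 2.113, 0.0]
contact_force: [-0.1, 3.5, 8.0]
width: 0.307
gripper_force: 50.1
```

```bash
cat > b.py <<'E'
from bub import *
t,g,B,ex=prof('side'); s=env.get_state()
print('bubble',round((t*ex).sum()/ex.sum()-0.9,2),'sum',ex.sum().round(),'F',s['contact_force'].round(1),'p',s['ee_pos'].round(4),s['clock'])
E
python3 b.py
```

```text
bubble -15.37 sum 1538.0 F [0.7 1.6 8.6] p [ 0.5504 -0.2781  0.1789] 11.6167
```

Call:
apply_moves:
  rows: "0.2 2 0 0 1;0.2 2 0 0 1;0.2 2 0 0 1;0.2 2 0 0 1;0.2 2 0 0 1;0.2 2 0 0 1;0 0 0 0 1"

```text
clock: 12.2
ee_pos: [0.5511, -0.2676, 0.1789]
ee_rot: [2.325, 2.11, -0.002]
contact_force: [-1.7, -8.2, 4.5]
width: 0.307
gripper_force: 49.7
```

Call:
apply_moves:
  rows: "0.2 2 0 0 1;0.2 2 0 0 1;0.2 2 0 0 1;0.2 2 0 0 1;0.2 2 0 0 1;0 0 0 0 1;0 0 0 0 1;0 0 0 0 1;0 0 0 0 1;0 0 0 0 1;0 0 0 0 1;0 0 0 0 1"

```text
clock: 13.2
ee_pos: [0.5522, -0.2577, 0.1789]
ee_rot: [2.325, 2.11, -0.002]
contact_force: [-1.0, -8.2, 3.5]
width: 0.308
gripper_force: 49.7
```

```bash
python3 b.py
```

```text
bubble -15.86 sum 1285.0 F [-0.9 -8.2  3.4] p [ 0.5521 -0.2577  0.1789] 13.25
```

Call:
apply_moves:
  rows: "0.2 2 0 0 1;0.2 2 0 0 1;0.2 2 0 0 1;0.2 2 0 0 1;0.2 2 0 0 1;0 0 0 0 1;0 0 0 0 1;0 0 0 0 1;0 0 0 0 1;0 0 0 0 1;0 0 0 0 1;0 0 0 0 1;0 0 0 0 1;0 0 0 0 1"

```text
clock: 14.42
ee_pos: [0.5532, -0.2478, 0.1789]
ee_rot: [2.325, 2.11, -0.002]
contact_force: [-0.5, -9.4, 4.4]
width: 0.307
gripper_force: 49.7
```

```bash
python3 b.py
```

```text
bubble -16.0 sum 1230.0 F [-0.1 -8.   4.3] p [ 0.5532 -0.2477  0.1789] 14.4667
```

Call:
apply_moves:
  rows: "0.2 2 0 0 1;0.2 2 0 0 1;0.2 2 0 0 1;0.2 2 0 0 1;0.2 2 0 0 1;0 0 0 0 1;0 0 0 0 1;0 0 0 0 1;0 0 0 0 1;0 0 0 0 1;0 0 0 0 1;0 0 0 0 1;0 0 0 0 1;0 0 0 0 1"

```text
clock: 15.63
ee_pos: [0.5542, -0.2377, 0.1789]
ee_rot: [2.325, 2.11, -0.002]
contact_force: [-0.4, -9.1, 4.2]
width: 0.309
gripper_force: 49.7
```

```bash
python3 b.py
```

```text
bubble -16.2 sum 1103.0 F [-0.2 -8.8  4.2] p [ 0.5541 -0.2378  0.1789] 15.6833
```

Call:
apply_moves:
  rows: "0.2 2 0 0 1;0.2 2 0 0 1;0.2 2 0 0 1;0.2 2 0 0 1;0.2 2 0 0 1;0 0 0 0 1;0 0 0 0 1;0 0 0 0 1;0 0 0 0 1;0 0 0 0 1;0 0 0 0 1;0 0 0 0 1;0 0 0 0 1;0 0 0 0 1"

```text
clock: 16.85
ee_pos: [0.5552, -0.2278, 0.1789]
ee_rot: [2.325, 2.11, -0.002]
contact_force: [-0.8, -8.1, 4.9]
width: 0.311
gripper_force: 49.7
```

```bash
python3 b.py
```

```text
bubble -15.15 sum 1046.0 F [-0.7 -7.6  4.6] p [ 0.5551 -0.2278  0.1789] 16.9
```

Call:
apply_moves:
  rows: "0.2 2 0 0 1;0.2 2 0 0 1;0.2 2 0 0 1;0 0 0 0 1;0 0 0 0 1;0 0 0 0 1;0 0 0 0 1;0 0 0 0 1;0 0 0 0 1;0 0 0 0 1;0 0 0 0 1;0 0 0 0 1;0 0 0 0 1;0 0 0 0 1;0 0 0 0 1;0 0 0 0 1;0 0 0 0 1"

```text
clock: 18.32
ee_pos: [0.5557, -0.2218, 0.1789]
ee_rot: [2.325, 2.11, -0.002]
contact_force: [-1.5, -9.2, 4.0]
width: 0.307
gripper_force: 49.7
```

```bash
python3 b.py
```

```text
bubble -9.32 sum 846.0 F [-1.8 -8.9  5. ] p [ 0.5557 -0.2218  0.1789] 18.3667
```

Call:
apply_moves:
  rows: "0.2 2 0 0 1;0.2 2 0 0 1;0.2 2 0 0 1;0.2 2 0 0 1;0.2 2 0 0 1;0 0 0 0 1;0 0 0 0 1;0 0 0 0 1;0 0 0 0 1;0 0 0 0 1;0 0 0 0 1;0 0 0 0 1;0 0 0 0 1;0 0 0 0 1;0 0 0 0 1;0 0 0 0 1;0 0 0 0 1;0 0 0 0 1;0 0 0 0 1"

```text
clock: 19.95
ee_pos: [0.5568, -0.2118, 0.1789]
ee_rot: [2.325, 2.11, -0.002]
contact_force: [-1.8, -7.5, 4.0]
width: 0.308
gripper_force: 49.7
```

```bash
python3 b.py; python3 bub.py side
```

```text
bubble -1.73 sum 861.0 F [-1.3 -8.5  5. ] p [ 0.5567 -0.2118  0.1789] 20.0
side G-B [ 0  0 -2 -2 -2  7 24 47 65 69 69 69 69 67 64 59 54 50 41 32 27 24 23 25
 28 35 43 49 51 50 53 56 58 63 66 66 66 65 62 54 38 20  5 -1 -2 -2] 
 B [ 71  70  70  71  71  72  73  77  79  81  81  81  81  80  77  71  67  73
  90 115 132 139 139 135 130 118 102  83  69  64  65  68  70  74  76  77
  77  77  76  75  73  72  71  70  68  67] t [-45. -43.]
```

Call:
apply_moves:
  rows: "0.2 2 0 0 1;0.2 2 0 0 1;0.05 0.5 0 0 1;0 0 0 0 1;0 0 0 0 1;0 0 0 0 1;0 0 0 0 1;0 0 0 0 1;0 0 0 0 1;0 0 0 0 1;0 0 0 0 1;0 0 0 0 1;0 0 0 0 1;0 0 0 0 1;0 0 0 0 1;0 0 0 0 1;0 0 0 0 1"

```text
clock: 21.47
ee_pos: [0.5572, -0.2076, 0.1789]
ee_rot: [2.325, 2.109, -0.002]
contact_force: [-1.5, -10.5, 3.7]
width: 0.308
gripper_force: 49.6
```

```bash
python3 b.py
```

```text
bubble 0.89 sum 867.0 F [ -0.7 -11.1   3.5] p [ 0.5572 -0.2076  0.1789] 21.5167
```

Call:
apply_moves:
  rows: "0 0 0 0 0.68;0 0 0 0 0.66;0 0 0 0 0.6;0 0 0 0 0.55;0 0 0 0 0.5;0 0 0 0 0.4;0 0 0 0 0.3;0 0 0 0 0.2;0 0 0 0 0.2;0 0 0 0 0.2;0 0 0 0 0.2;0 0 0 0 0.2;0 0 0 0 0.2;0 0 0 0 0.2;0 0 0 0 0.2;0 0 0 0 0.2;0 0 0 0 0.2;0 0 0 0 0.2"

```text
clock: 23.02
ee_pos: [0.5579, -0.2059, 0.1784]
ee_rot: [-2.325, -2.113, 0.0]
contact_force: [0.0, -0.1, -0.8]
width: 0.798
gripper_force: 0.0
```

```bash
python3 b.py
```

```text
bubble 1.1 sum 835.0 F [ 0.1  0.4 -0.3] p [ 0.5579 -0.206   0.1784] 23.0667
```

Call:
apply_moves:
  rows: "0 0 10 0 0.2;0 0 30 0 0.2;0 0 35 0 0.2;0 0 35 0 0.2;0 0 0 0 0.2;0 0 0 0 0.2"

```text
clock: 23.57
ee_pos: [0.5583, -0.206, 0.291]
ee_rot: [2.322, 2.111, 0.004]
contact_force: [-0.7, 0.1, -0.6]
width: 0.802
gripper_force: 0.0
```

```bash
python3 b.py
python3 - <<'E'
from h import *
w=snap('wrist','w8');s=snap('side','s8')
a=cv2.resize(s[165:270,215:320],(400,400),interpolation=2);b=cv2.resize(w,(400,250))
c=np.zeros((400,800,3),np.uint8);c[:,:400]=a;c[:250,400:]=b
cv2.imwrite('pics/c8.png',c[:,:,::-1])
E
```

```text
bubble 1.16 sum 765.0 F [ 0.3  0.5 -0.5] p [ 0.5579 -0.2058  0.2895] 23.6167
```

View pics/c8.png

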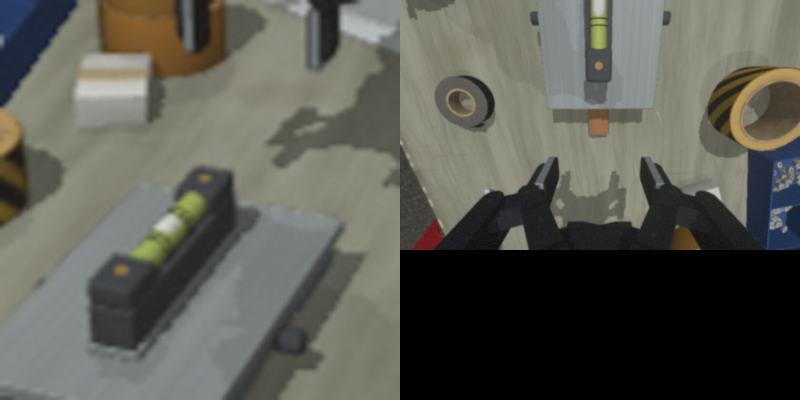

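The bubble looks roughly centred and the wedge holds the foot. I'll move the wrist camera over the vial for a precise reading.

Call:
apply_moves:
  rows: "0 15 20 0 0.2;2 25 10 0 0.2;2 25 0 0 0.2;1 10 0 0 0.2;0 0 0 0 0.2;0 0 0 0 0.2;0 0 0 0 0.2"

```text
clock: 24.3
ee_pos: [0.5626, -0.1319, 0.3179]
ee_rot: [-2.326, -2.112, 0.002]
contact_force: [-1.3, -1.8, -0.4]
width: 0.797
gripper_force: 0.0
```

Run:
```python
from h import *
w=snap('wrist','w9')
h=cv2.cvtColor(w,cv2.COLOR_RGB2HSV); k=(h[:,:,0]>25)&(h[:,:,0]<45)&(h[:,:,1]>100); k[:,:260]=0;k[:,380:]=0
v,u=np.where(k);print(u.min(),u.max(),v.min(),v.max()); c=int(np.median(u))
W=w[:,c-3:c+4].astype(int).mean(1)
for r in range(v.min()-3,v.max()+4): print(r,W[r].astype(int),end=' ')
```

```text
312 332 88 189
85 [71 74 73] 86 [86 92 73] 87 [119 130  81] 88 [148 162  92] 89 [160 175  97] 90 [161 177  98] 91 [162 177  98] 92 [161 177  98] 93 [161 178  98] 94 [161 178  98] 95 [162 178  99] 96 [161 177  97] 97 [162 177  99] 98 [161 178  98] 99 [161 177  98] 100 [161 178  98] 101 [161 177  98] 102 [162 178  99] 103 [162 177  97] 104 [161 177  98] 105 [162 178  98] 106 [162 178  98] 107 [162 177  98] 108 [162 178  98] 109 [162 178  98] 110 [161 178  98] 111 [162 177  98] 112 [162 177  98] 113 [160 176  97] 114 [155 171  94] 115 [144 159  89] 116 [122 135  77] 117 [102 111  66] 118 [115 126  73] 119 [140 153  86] 120 [148 163  90] 121 [150 165  92] 122 [149 164  90] 123 [142 157  87] 124 [120 132  75] 125 [ 99 108  64] 126 [113 124  72] 127 [139 152  85] 128 [149 163  90] 129 [150 165  92] 130 [151 165  95] 131 [157 169 113] 132 [172 179 147] 133 [187 191 177] 134 [193 195 188] 135 [196 196 191] 136 [194 195 188] 137 [194 194 186] 138 [193 195 185] 139 [190 194 181] 140 [190 194 180] 141 [189 193 179] 142 [190 194 179] 143 [188 193 178] 144 [189 193 179] 145 [190 194 180] 146 [190 193 180] 147 [189 193 179] 148 [189 192 179] 149 [187 191 178] 150 [184 188 175] 151 [182 186 172] 152 [179 183 169] 153 [173 178 163] 154 [163 168 151] 155 [143 149 127] 156 [116 123  93] 157 [108 117  74] 158 [127 140  80] 159 [145 159  88] 160 [149 164  91] 161 [149 164  91] 162 [143 156  88] 163 [121 133  76] 164 [101 111  67] 165 [115 126  72] 166 [139 153  85] 167 [148 163  90] 168 [150 164  91] 169 [150 164  91] 170 [152 167  93] 171 [152 167  92] 172 [154 169  93] 173 [155 170  94] 174 [155 171  95] 175 [157 172  95] 176 [157 172  96] 177 [156 173  96] 178 [158 173  96] 179 [160 176  97] 180 [161 177  98] 181 [163 179  99] 182 [162 178  99] 183 [162 178  98] 184 [162 178  98] 185 [162 178  98] 186 [162 178  97] 187 [162 178 100] 188 [157 172  97] 189 [139 152  92] 190 [109 118  85] 191 [85 89 80] 192 [76 80 81]
```

By the wrist camera the inner rings are at rows 125 and 157, and the bubble spans 132–155.5. That puts it about 1.8 mm past centre toward the wedge end, which is marginal. I'll regrip the wedge and draw it back about 2 mm.

Call:
apply_moves:
  rows: "-1.5 -25 0 0 0.2;-1.5 -25 0 0 0.2;-2 -24.5 0 0 0.2;0 0 -38 0 0.2;0 0 -38 0 0.2;0 0 -35 0 0.2;0 0 -20 0 0.2;0 0 -7 0 0.2;0 0 0 0 0.3;0 0 0 0 0.5;0 0 0 0 0.6"
  newtons: 40

```text
clock: 25.27
ee_pos: [0.5583, -0.206, 0.182]
ee_rot: [2.324, 2.111, 0.001]
contact_force: [0.8, -0.4, 0.6]
width: 0.43
gripper_force: 0.0
```

Call:
apply_moves:
  rows: "0 0 0 0 0.64;0 0 0 0 0.7;0 0 0 0 1;0 0 0 0 1;0 0 0 0 1;0 0 0 0 1"

```text
clock: 25.77
ee_pos: [0.5581, -0.2057, 0.182]
ee_rot: [2.324, 2.112, 0.001]
contact_force: [-4.2, 1.3, 13.7]
width: 0.308
gripper_force: 38.6
```

```bash
python3 b.py
```

```text
bubble 1.04 sum 792.0 F [-4.5  0.3 13. ] p [ 0.5581 -0.2057  0.182 ] 25.8167
```

Call:
apply_moves:
  rows: "-0.1 -1.2 0 0 1;-0.1 -1.2 0 0 1;0 0 0 0 1;0 0 0 0 1;0 0 0 0 1;0 0 0 0 1;0 0 0 0 1;0 0 0 0 1;0 0 0 0 1;0 0 0 0 1;0 0 0 0 1;0 0 0 0 1;0 0 0 0 1;0 0 0 0 1;0 0 0 0 1;0 0 0 0 1"

```text
clock: 27.15
ee_pos: [0.5582, -0.2063, 0.182]
ee_rot: [-2.322, -2.114, -0.004]
contact_force: [-5.0, 11.9, 19.1]
width: 0.306
gripper_force: 39.1
```

```bash
python3 b.py
```

```text
bubble 1.11 sum 796.0 F [-3.8 11.3 18.8] p [ 0.5582 -0.2063  0.182 ] 27.2
```

Call:
apply_moves:
  rows: "0 0 1 0 1;0 0 1 0 1;0 0 0.5 0 1;-0.05 -0.5 0 0 1;0 0 0 0 1;0 0 0 0 1;0 0 0 0 1;0 0 0 0 1"

```text
clock: 27.87
ee_pos: [0.5577, -0.208, 0.183]
ee_rot: [-2.324, -2.113, -0.001]
contact_force: [0.9, 4.8, -5.9]
width: 0.305
gripper_force: 39.7
```

```bash
python3 b.py
```

```text
bubble 3.08 sum 688.0 F [ 1.   4.9 -5.8] p [ 0.5577 -0.208   0.183 ] 27.9167
```

Call:
apply_moves:
  rows: "0 0 -1 0 1;0 0 0 0 1;0 0 0 0 0.68;0 0 0 0 0.66;0 0 0 0 0.6;0 0 0 0 0.5;0 0 0 0 0.4;0 0 0 0 0.2;0 0 10 0 0.2;0 0 35 0 0.2;0 0 35 0 0.2;0 0 35 0 0.2;0 15 20 0 0.2;2 25 0 0 0.2;2 25 0 0 0.2;1 10 0 0 0.2;0 0 0 0 0.2;0 0 0 0 0.2;0 0 0 0 0.2;0 0 0 0 0.2"

```text
clock: 29.58
ee_pos: [0.5624, -0.1345, 0.3171]
ee_rot: [2.326, 2.111, -0.001]
contact_force: [0.4, -0.7, 0.1]
width: 0.803
gripper_force: 0.0
```

```bash
python3 b.py
cat > wb.py <<'E'
from h import *
w=snap('wrist','w%d'%int(env.get_state()['clock']*10))
h=cv2.cvtColor(w,cv2.COLOR_RGB2HSV); k=(h[:,:,0]>25)&(h[:,:,0]<45)&(h[:,:,1]>100); k[:,:260]=0;k[:,380:]=0
v,u=np.where(k); c=int(np.median(u)); W=w[:,c-3:c+4].astype(float).mean(1)
i=np.arange(v.min()+4,v.max()-4); b=i[W[i,2]>130]; G=W[:,1]
r=[j for j in i if G[j]<142 and G[j]==G[j-3:j+4].min()]
print('vial',v.min(),v.max(),'bubble',b.min(),b.max(),'rings',r)
E
python3 wb.py
```

```text
bubble -0.76 sum 618.0 F [ 0.4 -0.2  0.2] p [ 0.5624 -0.1345  0.317 ] 29.6333
vial 84 186 bubble 126 149 rings [np.int64(114), np.int64(122), np.int64(154), np.int64(161)]
```

Call:
apply_moves:
  rows: "0 0 0 0 0.2;0 0 0 0 0.2;0 0 0 0 0.2;0 0 0 0 0.2;0 0 0 0 0.2;0 0 0 0 0.2;0 0 0 0 0.2;0 0 0 0 0.2;0 0 0 0 0.2;0 0 0 0 0.2"

```text
clock: 30.52
ee_pos: [0.5626, -0.1333, 0.3169]
ee_rot: [-2.325, -2.113, 0.0]
contact_force: [0.1, -0.5, 0.3]
width: 0.802
gripper_force: 0.0
```

```bash
python3 wb.py
```

```text
vial 86 187 bubble 128 151 rings [np.int64(115), np.int64(124), np.int64(155), np.int64(163)]
```

Call:
apply_moves:
  rows: "0 -30 20 0 0;0 -40 10 0 0;0 -40 0 0 0;0 -40 0 0 0;0 -40 0 0 0;0 -40 0 0 0;-5 -40 0 0 0;0 0 0 0 0;0 0 0 0 0;0 0 0 0 0"

```text
clock: 31.4
ee_pos: [0.5576, -0.4032, 0.3466]
ee_rot: [-2.324, -2.112, -0.0]
contact_force: [0.5, 0.7, 0.6]
width: 1.0
gripper_force: 0.0
```

```bash
python3 b.py
python3 - <<'E'
from h import *
t=snap('top','tf'); d=np.abs(t.astype(int)-cv2.imread('pics/top0.png')[:,:,::-1].astype(int)).max(2)
f=lambda im:((im[:,:,2].astype(int)-im[:,:,0]>-2)&(cv2.cvtColor(im,cv2.COLOR_RGB2GRAY)>100)).astype(np.uint8)
m=imaging.camera_model('top')
n,l,s,c=cv2.connectedComponentsWithStats(f(t)); k=l[160,240]; print(s[k])
cs=cv2.findContours((l==k).astype(np.uint8),0,2)[0]; r=cv2.minAreaRect(np.vstack(cs)); print(cv2.boxPoints(r).round(1))
print('changed at tape',(d[240:275,193:225]>40).sum(),'tube',(d[90:142,205:235]>40).sum())
E
```

```text
bubble -0.62 sum 661.0 F [ 1.2  0.6 -0.3] p [ 0.558  -0.4024  0.3467] 31.45
[  118   110   235   180 23539]
[[117.6 156.2]
 [295.6  67.2]
 [367.6 211.2]
 [189.6 300.2]]
changed at tape 925 tube 210
```

Run:
```python
import cv2,numpy as np
a=cv2.imread('pics/top0.png',0);b=cv2.imread('pics/tf.png',0);s=cv2.imread('pics/side0.png',0)
from h import *
s2=cv2.cvtColor(snap('side','sf'),cv2.COLOR_RGB2GRAY)
def tm(A,B,x,y,r=9):
    R=cv2.matchTemplate(B[y-r-8:y+r+8,x-r-8:x+r+8],A[y-r:y+r,x-r:x+r],5);_,v,_,p=cv2.minMaxLoc(R);return p[0]-8,p[1]-8,round(v,2)
for n,x,y in(('TL',207,150),('TR',287,156),('BL',200,202),('BR',283,208),('pin',248,152),('tape',208,258)):print(n,tm(a,b,x,y))
for n,x,y in(('tape',347,293),('driver',385,189),('plateL',207,263),('foot',264,278),('pin',291,255),('iron',318,172),('etape',357,245)):print('side',n,tm(s,s2,x,y))
```

```text
TL (8, -8, 0.32)
TR (7, -4, 0.53)
BL (3, -1, 0.52)
BR (-4, -8, 0.06)
pin (-5, -8, 0.38)
tape (2, -8, 0.24)
side tape (0, 0, 1.0)
side driver (0, 0, 1.0)
side plateL (0, 0, 0.93)
side foot (0, 1, 0.99)
side pin (0, -1, 0.96)
side iron (5, 2, 0.74)
side etape (0, 0, 0.99)
```

```bash
python3 b.py; python3 -c "
from rig import env;print(env.sign_off())"
```

```text
bubble -0.59 sum 660.0 F [ 0.1 -0.  -0.4] p [ 0.5583 -0.4021  0.347 ] 31.6
the job is handed in; nothing more can be done
None
```

The job is handed in at 31.6 s: the level stands lengthways on the middle of the plate, the wedge carries the foot, and the bubble rests within about 0.6 mm of centre. In the last side view the plate, tape measure and screwdriver had not shifted. The arm hid the angle iron in that view, so I could not check it; I never worked near it.

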